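# Press the dye flask into the shade reader's sprung ring

### The job

Someone has parked a carved printing block on the orange sprung ring of the shade reader: move it into the blue tray, lying flat with its handle up, and let go of it. Then take the round amber dye flask from its cork rest, seat it upright in the ring and press it firmly but gently straight down against the springs until the ring is at or close to the bottom of its travel, without touching the reader with the gripper. Finish with the gripper still holding the flask pressed down; leave the brass pot, red jar and brush where they are.

Things in the scene. Friction and masses are not known exactly. Their poses are not given: they have to be found in the camera images.
- cradle: Shade reader, fixed to the bench: grey base plate 120 x 110 x 16 mm with three spring posts carrying the orange ring above its centre. Origin: centre of the underside, on the bench; z up. The ring's axis passes through the origin. A lens housing in the middle of the base stands 24 mm above the bench.
- ring (a joint): Vertical travel of the sprung orange ring, m: 0 = fully up, 0.020 = pressed down to its stop. The spring is preloaded: the ring begins to move at about 6.3 N of downward load and reaches the stop at about 12.3 N (300 N/m between). It springs back up when released. The block's or the flask's own weight does not move it.
- ring_top (a point): Centre of the ring's hole in the plane of the ring's top face; 75 mm above the bench when the ring is up; moves down with it. Ring: outer diameter 84 mm, hole diameter 52 mm, 12 mm thick. The seated flask's lowest point lies about 13 mm below this point.
- block: Dark wooden printing block, 0.2 to 0.4 kg, at first flat on the ring, 75 mm up. Slab 96 (x) x 76 (y) x 28 mm (z) with a handle on top in the middle, 60 mm along x, 28 mm wide along y, from 28 to 70 mm above the underside. Origin: centre of the underside; z up through the handle. Grip the handle across its 28 mm.
- tray: Blue open tray, fixed to the bench, outside 160 (x) x 140 (y) x 20 mm high, walls 6 mm, floor about 6 mm above the bench. Origin: centre of the underside.
- rest: Cork ring the flask starts on, fixed to the bench: outer diameter 90 mm, hole 44 mm, 25 mm high. Origin: centre of the underside.
- flask: Round amber glass flask with a dark stopper, 0.15 to 0.3 kg. Ball 64 mm across; neck 26 mm across, from 61 to 103 mm above the bottom; lip 31 mm across, 103 to 107 mm; stopper 23 mm across, up to 119 mm. Origin: lowest point of the ball; z up along the neck. Starts upright in the cork rest, its bottom 16 mm above the bench.
- pot: Bystander: small open brass bowl-shaped pot, 76 mm wide, 50 mm high. Origin: centre of the underside.
- jar: Bystander: red jar with white cap, 60 mm wide, 85 mm high. Origin: centre of the underside.
- brush: Bystander: brush lying on the bench, handle along its x axis.
Things that resemble listed ones, but are neither listed nor needed, are in the scene too. What is shaped like the flask but pink or purple is not meant.

How it is judged:
By the outcome, as a careful person would: the job done as asked, in the order asked, and still so for the second after the job is handed in, while the arm keeps its last pose, push and grip.
It also fails if it takes over 64 s, if anything falls off the work surface, if the arm or the gripper's body presses on something with over 40 N, if the wrist force passes 120 N, or if a joint passes its speed limit or range.

### The arm

A 7-joint arm with a two-finger parallel gripper is mounted at the origin on the work surface. World frame = base frame: x ahead of the robot, y to its left, z up, the work surface at z = 0. Lengths are in m, angles in degrees, forces in N, time in s.
With the tool pointing down it reaches from about 0.425 to 0.875 m from the base axis. Payload 4.7 kg.
Tool frame: the origin (TCP) lies between the finger pads; the fingertips stand 8 mm ahead of it and the grasp point (between the pads) lies 11 mm behind it (env.tip_extent is the distance from the TCP to the fingertips, in m); z points along the fingers, y is the line along which they close (so a half turn about z gives the same grasp; the last joint's range is limited). The gripper opens to 87 mm and grips with 3 to 60 N. Pads are 19 mm wide; open, the fingers measure 117 mm over their backs; the gripper's body (75 mm by 190 mm) begins 51 mm behind the grasp point.
Start: joints at [70.537, 18.392, -4.016, 83.108, 1.295, 78.541, -3.26], TCP at [0.225, -0.61, 0.231] pointing down, gripper open.
Joint ranges: [-163.93, 163.93], [-17.29, 119.83], [-79.2, 71.16], [3.27, 140.29], [-89.18, 269.18], [5.43, 117.66], [-154.24, 154.24]. Speed limits (degrees/s): [147.25, 147.25, 180, 180, 180, 180, 180].

### API

Orientations are given as [roll, pitch, yaw] about the fixed x, y, z axes, in that order (R = Rz(yaw) Ry(pitch) Rx(roll)).
In Python, from cell import sensors, vision, workorder, env gives the robot as it stands.
- The arm moves only by the tool drive_tool, never from a script. Its argument "moves" is a list of rows, each an object of numbers: "x", "y", "z": the shift along the tool's x, y, z in mm; "rx", "ry", "rz": the turn, a rotation vector about the tool's x, y, z in rad; "fingers": the closure, from -1 (fully open) to 1 (shut). In form: [{"x": .., "y": .., "z": .., "rx": .., "ry": .., "rz": .., "fingers": ..}, ...]. A call has 1 to 20 rows; each row is the pose to reach, as a shift and turn from the pose commanded when the call began, along the tool's axes at that moment; what a row does not reach only later rows make up. A row lasts 1/8 s, in which the tool goes at most 62.5 mm and 10.7 degrees, less where a joint would pass 70% of its speed; a pose out of reach is approached as far as the arm can. A call with a gripper value outside its range is refused whole. The fingers move at their own pace and stop on an object; "force" is the grip in N (left out, the last holds). Time passes only in rows, so rows that repeat a pose let the fingers close. It gives the time, the measured TCP pose, the force, the opening and the grip force at its end, in the units of the state.
- sensors.get_obs(): the state, without advancing time (a new reading comes with each control period).
- vision.read_camera(name): name is "scene" or "top" or "wrist"; returns a dict with "image" (384x512x3 uint8, red, green, blue), "fx", "fy", "cx", "cy" (pixels), "R" (3x3) and "t" (3): a world point X has camera coordinates R X + t. Camera axes: x right, y down, z forward; pixel columns grow to the right and rows downward; lengths in m; the calibration is good to about 2 mm. The wrist camera is an equidistant fisheye: a pixel r from the principal point sees the ray r / f radians off the axis. A picture is of the moment at which its call begins. There is no depth.
- workorder.sign_off(): hands the job in; it is judged then, once.
The state is a dict: "time_s": time; "qpos": joint angles; "joint_velocities": joint speeds; "effort": joint torques, N m; "tool_pos": TCP position; "tool_rot": TCP orientation; "force": force on the tool from outside, world axes, zero at the start; "wrist_torque": the same for the moment, N m; "grip_width": finger opening in m; "grasp_force": force on a finger pad.
Only numpy, scipy, OpenCV 4.12 (cv2) and the standard library are available. Lean on these libraries where they do the work, as an engineer would, in place of code of your own. Each camera call takes 0.05 s, during which the arm holds its last target. There are 200 camera calls.

## Working session

There is one attempt and no reset: what is moved stays moved. The work goes in short steps, Python scripts to look and compute and a tool call to move; the robot and the scene stay as the last step left them, time stands still between calls to the robot, and variables do not carry over. Pictures are saved under pics/ and viewed, at most 12 in all, crops included, and the job is handed in when it is done.

Besides the shell and the picture viewer there is one more tool, called after "Request:" as name([rows], argument=value, ...), one row to a line, values as JSON. drive_tool: Moves the arm, as the interface text tells. Its arguments: {"type":"object","properties":{"moves":{"type":"array"},"force":{"type":"number"}},"required":["moves"]}

```bash
ls; mkdir -p pics; python3 - <<'E'
from cell import sensors, vision, workorder, env
import cv2, numpy as np, pickle
s=sensors.get_obs(); print(s['time_s'],s['tool_pos'],s['tool_rot'],s['force'],s['grip_width'],env.tip_extent)
for n in ["scene","top"]:
    d=vision.read_camera(n); pickle.dump(d,open(f'pics/{n}0.pkl','wb'))
    cv2.imwrite(f'pics/{n}0.png',cv2.resize(d['image'][:,:,::-1],(768,576),interpolation=cv2.INTER_CUBIC))
    print(n,d['fx'],d['fy'],d['cx'],d['cy'],np.round(d['R'],3).tolist(),np.round(d['t'],3).tolist())
E
```

```text
pics
0.0 [ 0.22496147 -0.60928028  0.22947885] [-1.79895007e+02  5.63533114e-03  2.02721514e+01] [0.31736834 0.0679086  0.99678964] 0.086978116063021 0.008
scene 471.3732553083647 471.3732553083647 251.6932731092169 198.40747110132222 [[0.329, 0.944, 0.019], [0.685, -0.224, -0.693], [-0.65, 0.241, -0.72]] [-0.181, -0.359, 1.548]
top 420.3283744178229 420.3283744178229 259.3053560898522 196.58024143454656 [[0.158, -0.987, -0.004], [-0.961, -0.153, -0.231], [0.227, 0.04, -0.973]] [-0.075, 0.595, 0.858]
```

View pics/scene0.png

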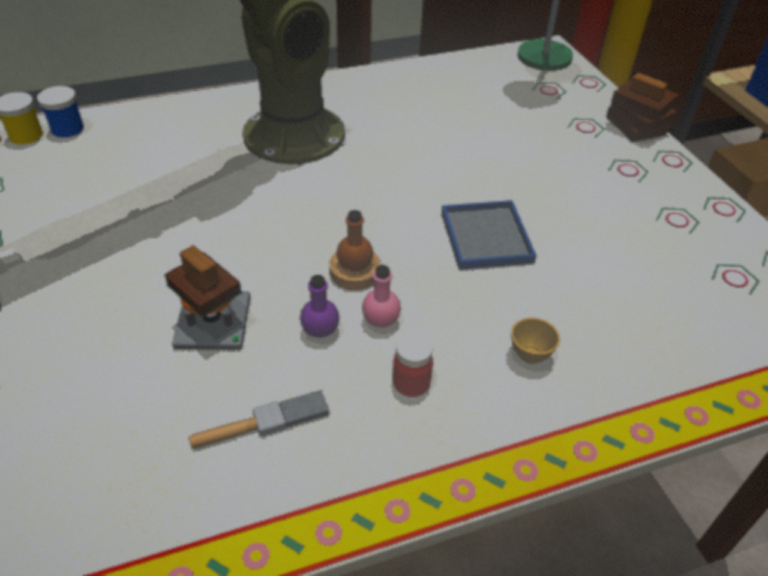

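View pics/top0.png

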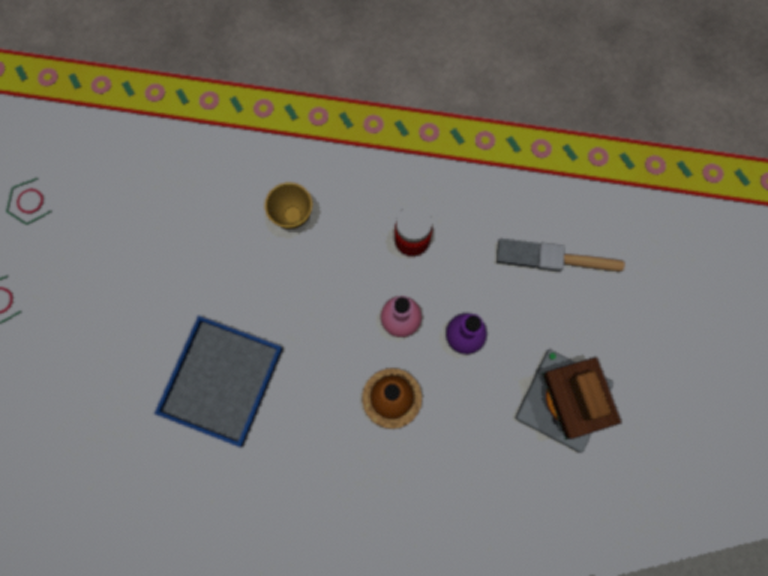

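Scene view (768 px wide): 
- The carved block sits on the reader at (203,280). The only look-alike is the dark stack at (645,105), at the far edge and not on the reader. 
- Flask candidates are amber on cork (355,248), purple (319,315) and pink (381,305). I choose amber on the cork rest. 
- The tray is at (488,235). 

Top view: block (585,397), flask (392,397), tray (220,380), purple (467,333), pink (402,316).

```bash
cat > h.py <<'E'
import numpy as np, cv2, pickle
from scipy.spatial.transform import Rotation as Rot
def snap(n,tag):
    from cell import vision
    d=vision.read_camera(n); pickle.dump(d,open(f'pics/{n}{tag}.pkl','wb')); return d
def load(n,tag): return pickle.load(open(f'pics/{n}{tag}.pkl','rb'))
def ray(d,p,fish=False):
    x=(p[0]-d['cx'])/d['fx']; y=(p[1]-d['cy'])/d['fy']
    if fish:
        r=np.hypot(x,y); k=np.sin(r)/max(r,1e-9); v=np.array([x*k,y*k,np.cos(r)])
    else: v=np.array([x,y,1.])
    R=np.array(d['R']); v=R.T@v; return -R.T@np.array(d['t']), v/np.linalg.norm(v)
def plane(d,p,z,fish=False):
    o,v=ray(d,p,fish); return o+v*(z-o[2])/v[2]
def tri(rays):
    A=np.zeros((3,3)); b=np.zeros(3)
    for o,v in rays:
        P=np.eye(3)-np.outer(v,v); A+=P; b+=P@o
    X=np.linalg.solve(A,b)
    return X, [float(np.linalg.norm((np.eye(3)-np.outer(v,v))@(X-o)))*1000 for o,v in rays]
def mask(d,lo,hi,box=None,k=0):
    hsv=cv2.cvtColor(d['image'],cv2.COLOR_RGB2HSV); m=cv2.inRange(hsv,np.array(lo),np.array(hi))
    if box: z=np.zeros_like(m); x0,y0,x1,y1=box; z[y0:y1,x0:x1]=m[y0:y1,x0:x1]; m=z
    if k: m=cv2.morphologyEx(m,cv2.MORPH_CLOSE,np.ones((k,k),np.uint8))
    return m
def big(m):
    c,_=cv2.findContours(m,cv2.RETR_EXTERNAL,cv2.CHAIN_APPROX_NONE); return max(c,key=cv2.contourArea)
E
python3 - <<'E'
from h import *
T=load('top','0'); S=load('scene','0')
r=lambda a:np.round(a,4).tolist()
# tray
for d,n,box in((T,'top',(90,190,210,320)),(S,'scene',(280,120,370,185))):
    c=big(mask(d,(100,90,40),(130,255,255),box,3)); rr=cv2.minAreaRect(c)
    ap=cv2.approxPolyDP(cv2.convexHull(c),6,True)[:,0]
    print(n,'tray',[r(plane(d,p,0.02)[:2]) for p in ap])
hs={}
for d,n,b in((T,'top',(340,230,420,300)),(S,'scene',(105,160,165,235))):
    hsv=cv2.cvtColor(d['image'],cv2.COLOR_RGB2HSV)
    for p in ([(395,262),(375,262),(367,270)] if n=='top' else [(133,180),(132,190),(120,187),(124,203)]): print(n,p,hsv[p[1],p[0]])
# flask colours
for p in [(261,250),(261,272),(261,261)]: print('top',p,cv2.cvtColor(T['image'],cv2.COLOR_RGB2HSV)[p[1],p[0]])
for p in [(236,170),(236,184),(237,143)]: print('sc',p,cv2.cvtColor(S['image'],cv2.COLOR_RGB2HSV)[p[1],p[0]])
a=cv2.resize(T['image'][225:310,335:420],(400,400),interpolation=cv2.INTER_CUBIC)
b=cv2.resize(S['image'][160:240,105:185],(400,400),interpolation=cv2.INTER_CUBIC)
c=cv2.resize(T['image'][190:290,240:340],(300,200)[:1]*2,interpolation=cv2.INTER_CUBIC)
e=cv2.resize(S['image'][130:230,190:290],(300,300),interpolation=cv2.INTER_CUBIC)
im=np.zeros((600,700,3),np.uint8); 
im=np.vstack([np.hstack([cv2.resize(a,(300,300)),cv2.resize(b,(300,300))]),np.hstack([c,e])])
cv2.imwrite('pics/crop.png',im[:,:,::-1])
E
```

```text
top tray [[0.5311, 0.3074], [0.5054, 0.1726], [0.3522, 0.2025], [0.3791, 0.3361]]
scene tray [[0.3843, 0.3311], [0.5281, 0.3035], [0.5053, 0.1701], [0.357, 0.2013]]
top (395, 262) [ 14 169  95]
top (375, 262) [ 10 177  62]
top (367, 270) [ 15 228 115]
scene (133, 180) [ 14 141  92]
scene (132, 190) [ 13 136  62]
scene (120, 187) [ 11 132  77]
scene (124, 203) [ 14 205 113]
top (261, 250) [ 15 179  57]
top (261, 272) [ 14 216  86]
top (261, 261) [120  13  20]
sc (236, 170) [ 11 127 104]
sc (236, 184) [ 16 102 115]
sc (237, 143) [45  8 63]
```

View pics/crop.png

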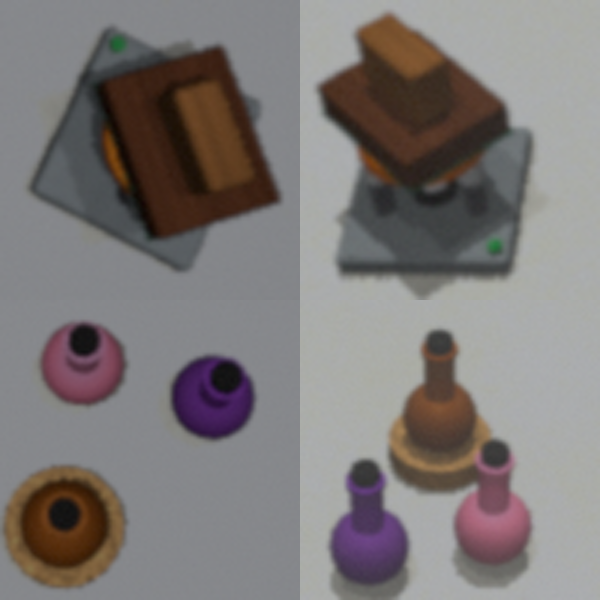

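The crop confirms both choices. The block's light handle top is at full-image top (396,263) and scene (132,172). The amber flask stands alone in the cork rest, at top (261,261) stopper and scene (236,145) stopper.

```bash
python3 - <<'E'
from h import *
T=load('top','0'); S=load('scene','0'); r=lambda a:np.round(a,4).tolist()
# handle top
C=[]
for d,n,b,v in((T,'top',(380,243,412,284),76),(S,'scene',(117,160,147,185),80)):
    m=mask(d,(5,90,v),(20,255,255),b); c=big(m); M=cv2.moments(c); p=(M['m10']/M['m00'],M['m01']/M['m00'])
    q=cv2.boxPoints(cv2.minAreaRect(c)); ap=cv2.approxPolyDP(cv2.convexHull(c),3,True)[:,0]
    C.append(ray(d,p)); print(n,r(p),cv2.contourArea(c)); W=[plane(d,x,0.145) for x in ap.astype(float)]; print([r(w[:2]) for w in W])
    w=np.array([plane(d,x[0].astype(float),0.145)[:2] for x in c],np.float32); rr=cv2.minAreaRect(w*1000);print('rect mm',rr)
X=tri(C); print('handle top',r(X[0]),X[1])
# stopper flask
C=[]
for d,n,b in((T,'top',(250,250,273,272)),(S,'scene',(228,135,246,160))):
    m=mask(d,(0,0,0),(180,255,40) if n=='top' else (180,90,75),b); c=big(m); p=cv2.minEnclosingCircle(c)
    print(n,p,r(plane(d,p[0],0.135))); C.append(ray(d,p[0]))
print('stopper',tri(C))
# cork outer in top & ball
c=big(mask(T,(8,60,40),(30,255,255),(235,240,290,292),3)); e=cv2.fitEllipse(c); print('cork',e,r(plane(T,e[0],0.02)))
for n,hsv,b in (('purple',((115,90,30),(150,255,255)),(290,200,335,240)),('pink',((155,60,60),(180,255,255)),(245,190,290,228))):
    c=big(mask(T,*hsv,b,5)); e=cv2.minEnclosingCircle(c); print(n,e,r(plane(T,e[0],0.032)))
# base plate: green dot, grey hull
for d,n,b in((T,'top',(335,225,415,305)),(S,'scene',(110,190,172,236))):
    m=mask(d,(40,80,30),(90,255,255),b); c=big(m); M=cv2.moments(c); print(n,'green',r(plane(d,(M['m10']/M['m00'],M['m01']/M['m00']),.016)))
for p in [(335+.2833*111,225+.2833*28),(335+.2833*31,225+.2833*188),(335+.2833*186,225+.2833*270)]: print('base corner top',r(plane(T,p,.016)[:2]))
for p in [(105+.2667*37,160+.2667*262),(105+.2667*212,160+.2667*263),(105+.2667*231,160+.2667*131)]: print('base corner scene',r(plane(S,p,.016)[:2]))
E
```

```text
top [395.4363, 262.8013] 346.5
[[0.5209, -0.2583], [0.4766, -0.2873], [0.4643, -0.2709], [0.5086, -0.2437]]
rect mm ((493.2911682128906, -265.4648132324219), (56.68954086303711, 25.64086151123047), 26.679092407226562)
scene [131.7465, 172.4746] 190.0
[[0.4753, -0.2896], [0.4714, -0.2688], [0.5251, -0.2422], [0.5409, -0.2451], [0.5181, -0.2741]]
rect mm ((506.0528259277344, -264.614990234375), (79.7829360961914, 27.666465759277344), 26.40656089782715)
handle top [0.4932, -0.2679, 0.1406] [1.1317372462613633, 1.1317372462614765]
top ((261.0, 261.0), 4.472236156463623) [0.4558, -0.0064, 0.135]
scene ((236.0, 144.0), 3.6056511402130127) [0.4628, -0.0128, 0.135]
stopper (array([ 0.45573804, -0.00834651,  0.12848139]), [2.0926468628172543, 2.092646862817263])
cork ((260.8983459472656, 265.2247009277344), (38.91170883178711, 39.32123565673828), 25.044864654541016) [0.4557, -0.0062, 0.02]
purple ((310.5454406738281, 221.98863220214844), 13.17126178741455) [0.5683, -0.1021, 0.032]
pink ((267.0691833496094, 210.7569122314453), 13.465627670288086) [0.5784, -0.0009, 0.032]
top green [0.5571, -0.2372, 0.016]
scene green [0.5529, -0.2409, 0.016]
base corner top [0.5663, -0.2331]
base corner top [0.4568, -0.1934]
base corner top [0.422, -0.2946]
base corner scene [0.5376, -0.336]
base corner scene [0.5726, -0.2326]
base corner scene [0.4625, -0.197]
```

Request:
drive_tool([
  {"x": 20, "y": -12, "z": -10, "rz": -0.03, "fingers": -1},
  {"x": 65, "y": -40, "z": -20, "rz": -0.06, "fingers": -1},
  {"x": 115, "y": -71, "z": -30, "rz": -0.12, "fingers": -1},
  {"x": 165, "y": -102, "z": -30, "rz": -0.12, "fingers": -1},
  {"x": 215, "y": -133, "z": -30, "rz": -0.12, "fingers": -1},
  {"x": 265, "y": -164, "z": -30, "rz": -0.12, "fingers": -1},
  {"x": 310, "y": -192, "z": -30, "rz": -0.12, "fingers": -1},
  {"x": 345, "y": -214, "z": -30, "rz": -0.12, "fingers": -1},
  {"x": 365, "y": -226, "z": -30, "rz": -0.12, "fingers": -1},
  {"x": 370, "y": -230, "z": -30, "rz": -0.12, "fingers": -1},
  {"x": 370, "y": -230, "z": -30, "rz": -0.12, "fingers": -1},
])

```text
invalid input at $.moves[0]: expected keys x, y, z, rx, ry, rz, fingers
```

```bash
python3 - <<'E'
from h import *
from cell import sensors
s=sensors.get_obs(); print(s['time_s'],s['tool_pos'],s['tool_rot'],s['force'],s['grip_width'])
d=snap('wrist','1'); print(d['fx'],d['cx'],d['cy'],np.round(d['R'],3).tolist(),np.round(-np.array(d['R']).T@d['t'],3))
cv2.imwrite('pics/w1.png',cv2.resize(d['image'][:,:,::-1],(768,576)))
E
```

```text
0.1 [ 0.22498795 -0.60931936  0.22957194] [-1.79902553e+02  5.92046254e-03  2.02722312e+01] [-0.09212387  0.12803756 -0.30318805] 0.08713696784907086
297.3186396354542 258.9743456331475 190.31734900258587 [[0.347, -0.938, -0.003], [-0.895, -0.331, 0.299], [-0.282, -0.101, -0.954]] [ 0.302 -0.581  0.383]
```

View pics/w1.png

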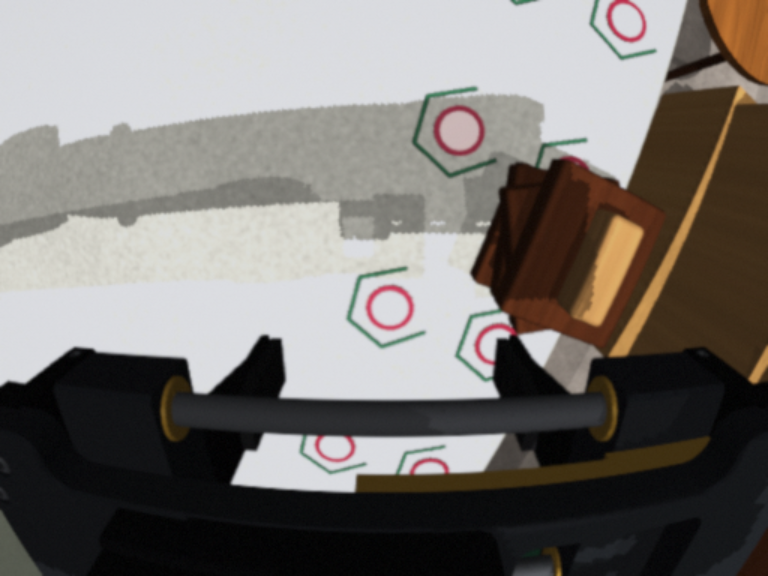

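The move was refused because a key was missing. The wrist view shows a second decoy block stack at (580,250), off by the bench edge, which I'll ignore. I'll resend with all keys.

Request:
drive_tool([
  {"x": 20, "y": -12, "z": -10, "rx": 0, "ry": 0, "rz": -0.03, "fingers": -1},
  {"x": 65, "y": -40, "z": -20, "rx": 0, "ry": 0, "rz": -0.06, "fingers": -1},
  {"x": 115, "y": -71, "z": -30, "rx": 0, "ry": 0, "rz": -0.12, "fingers": -1},
  {"x": 165, "y": -102, "z": -30, "rx": 0, "ry": 0, "rz": -0.12, "fingers": -1},
  {"x": 215, "y": -133, "z": -30, "rx": 0, "ry": 0, "rz": -0.12, "fingers": -1},
  {"x": 265, "y": -164, "z": -30, "rx": 0, "ry": 0, "rz": -0.12, "fingers": -1},
  {"x": 310, "y": -192, "z": -30, "rx": 0, "ry": 0, "rz": -0.12, "fingers": -1},
  {"x": 345, "y": -214, "z": -30, "rx": 0, "ry": 0, "rz": -0.12, "fingers": -1},
  {"x": 365, "y": -226, "z": -30, "rx": 0, "ry": 0, "rz": -0.12, "fingers": -1},
  {"x": 370, "y": -230, "z": -30, "rx": 0, "ry": 0, "rz": -0.12, "fingers": -1},
  {"x": 370, "y": -230, "z": -30, "rx": 0, "ry": 0, "rz": -0.12, "fingers": -1},
  {"x": 370, "y": -230, "z": -30, "rx": 0, "ry": 0, "rz": -0.12, "fingers": -1},
])

```text
time_s: 1.65
tool_pos: [0.4917, -0.267, 0.2606]
tool_rot: [180.0, 0.0, 27.0]
force: [-0.1, -0.4, -0.4]
grip_width: 0.087
grasp_force: 0.0
```

```bash
python3 - <<'E'
from h import *
from cell import sensors
s=sensors.get_obs(); print(s['time_s'],s['tool_pos'],s['tool_rot'],s['force'],s['grip_width'])
d=snap('wrist','2')
cv2.imwrite('pics/w2.png',cv2.resize(d['image'][:,:,::-1],(768,576)))
c=big(mask(d,(5,90,120),(22,255,255),(190,120,330,240)))
w=np.array([plane(d,x[0].astype(float),0.145,True)[:2] for x in c],np.float32);print(cv2.minAreaRect(w*1000),cv2.contourArea(c),cv2.boundingRect(c))
E
```

```text
1.65 [ 0.4916722  -0.26703254  0.26062531] [1.79976283e+02 4.18175624e-02 2.70364602e+01] [-0.07621979 -0.42094799 -0.3781124 ] 0.08702739677354193Traceback (most recent call last):
  File "<stdin>", line 6, in <module>
  File "h.py", line 27, in big
    c,_=cv2.findContours(m,cv2.RETR_EXTERNAL,cv2.CHAIN_APPROX_NONE); return max(c,key=cv2.contourArea)
                                                                            ~~~^^^^^^^^^^^^^^^^^^^^^^^
ValueError: max() iterable argument is empty
```

View pics/w2.png

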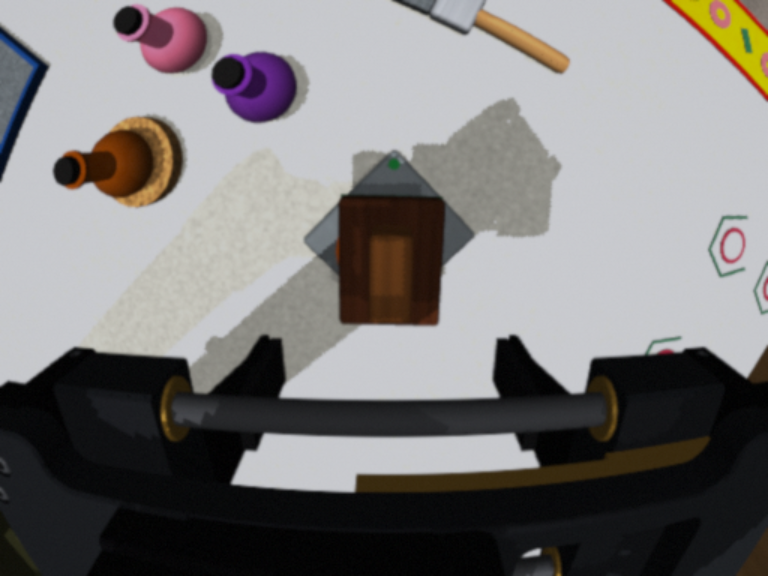

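Wrist view: the handle is at (391,280) with its long axis vertical in the image, centred between the fingers, so the yaw is good. The block sits square above the reader plate (corners (305,240), (475,235), (395,152)).

```bash
python3 - <<'E'
from h import *
d=load('wrist','2'); hsv=cv2.cvtColor(d['image'],cv2.COLOR_RGB2HSV)
print(hsv[185,230:292,2].tolist()); print(hsv[185,260],hsv[150,260])
tr=np.median(hsv[170:205,252:268,2])*.5+np.median(hsv[140:150,240:280,2])*.5
c=big(mask(d,(3,60,int(tr)),(22,255,255),(240,145,282,222),3))
w=np.array([plane(d,x[0].astype(float),0.145,True)[:2] for x in c],np.float32);print(tr,cv2.minAreaRect(w*1000),cv2.contourArea(c),cv2.boundingRect(c))
c=big(mask(d,(0,60,15),(22,255,110),(215,120,305,225),5)); 
w=np.array([plane(d,x[0].astype(float),0.103,True)[:2] for x in c],np.float32);print('slab',cv2.minAreaRect(w*1000),cv2.boundingRect(c))
for p in [(305/1.5,240/1.5),(475/1.5,235/1.5),(395/1.5,152/1.5)]: print('base',plane(d,p,.016,True))
# heights by triangulation with top view
T=load('top','0'); 
print('handle',tri([ray(d,(391/1.5-.2,280/1.5-.2),True),ray(T,(395.4,262.8))]))
E
```

```text
[39, 40, 40, 41, 38, 39, 39, 41, 41, 43, 42, 42, 43, 42, 41, 44, 53, 66, 75, 83, 90, 91, 92, 91, 91, 86, 85, 84, 83, 84, 87, 90, 90, 94, 94, 93, 94, 88, 85, 75, 67, 67, 62, 58, 48, 40, 39, 34, 36, 37, 37, 39, 38, 38, 38, 38, 35, 35, 34, 36, 37, 37]
[ 13 191  87] [ 11 185  40]
62.75 ((491.6650695800781, -264.31988525390625), (57.44157409667969, 33.23963165283203), 27.075551986694336) 1374.0 (240, 157, 35, 59)
slab ((493.290283203125, -265.11822509765625), (95.36321258544922, 76.97137451171875), 25.89017677307129) (223, 131, 73, 86)
base [ 0.45752043 -0.19761534  0.016     ]
base [ 0.53280353 -0.33466331  0.016     ]
base [ 0.56559071 -0.23515189  0.016     ]
handle (array([ 0.49301913, -0.26695113,  0.14197659]), [0.6581541605998744, 0.65815416059975])
```

Request:
drive_tool([
  {"x": 2, "y": -1, "z": 15, "rx": 0, "ry": 0, "rz": 0, "fingers": -1},
  {"x": 2, "y": -1, "z": 45, "rx": 0, "ry": 0, "rz": 0, "fingers": -1},
  {"x": 2, "y": -1, "z": 80, "rx": 0, "ry": 0, "rz": 0, "fingers": -1},
  {"x": 2, "y": -1, "z": 110, "rx": 0, "ry": 0, "rz": 0, "fingers": -1},
  {"x": 2, "y": -1, "z": 130, "rx": 0, "ry": 0, "rz": 0, "fingers": -1},
  {"x": 2, "y": -1, "z": 140, "rx": 0, "ry": 0, "rz": 0, "fingers": -1},
  {"x": 2, "y": -1, "z": 142, "rx": 0, "ry": 0, "rz": 0, "fingers": -1},
  {"x": 2, "y": -1, "z": 142, "rx": 0, "ry": 0, "rz": 0, "fingers": -1},
  {"x": 2, "y": -1, "z": 142, "rx": 0, "ry": 0, "rz": 0, "fingers": 1},
  {"x": 2, "y": -1, "z": 142, "rx": 0, "ry": 0, "rz": 0, "fingers": 1},
  {"x": 2, "y": -1, "z": 142, "rx": 0, "ry": 0, "rz": 0, "fingers": 1},
  {"x": 2, "y": -1, "z": 142, "rx": 0, "ry": 0, "rz": 0, "fingers": 1},
  {"x": 2, "y": -1, "z": 142, "rx": 0, "ry": 0, "rz": 0, "fingers": 1},
  {"x": 2, "y": -1, "z": 142, "rx": 0, "ry": 0, "rz": 0, "fingers": 1},
], force=30)

```text
time_s: 3.45
tool_pos: [0.4939, -0.264, 0.1185]
tool_rot: [180.0, 0.0, 27.1]
force: [0.6, 0.4, 0.2]
grip_width: 0.0346
grasp_force: 0.0
```

Request:
drive_tool([
  {"x": 0, "y": 0, "z": 0, "rx": 0, "ry": 0, "rz": 0, "fingers": 1},
  {"x": 0, "y": 0, "z": 0, "rx": 0, "ry": 0, "rz": 0, "fingers": 1},
  {"x": 0, "y": 0, "z": 0, "rx": 0, "ry": 0, "rz": 0, "fingers": 1},
  {"x": 0, "y": 0, "z": -5, "rx": 0, "ry": 0, "rz": 0, "fingers": 1},
  {"x": 0, "y": 0, "z": -15, "rx": 0, "ry": 0, "rz": 0, "fingers": 1},
  {"x": 0, "y": 0, "z": -35, "rx": 0, "ry": 0, "rz": 0, "fingers": 1},
  {"x": 0, "y": 0, "z": -60, "rx": 0, "ry": 0, "rz": 0, "fingers": 1},
  {"x": 0, "y": 0, "z": -85, "rx": 0, "ry": 0, "rz": 0, "fingers": 1},
  {"x": 0, "y": 0, "z": -105, "rx": 0, "ry": 0, "rz": 0, "fingers": 1},
  {"x": 0, "y": 0, "z": -112, "rx": 0, "ry": 0, "rz": 0, "fingers": 1},
  {"x": 0, "y": 0, "z": -112, "rx": 0, "ry": 0, "rz": 0, "fingers": 1},
])

```text
time_s: 4.82
tool_pos: [0.4939, -0.2639, 0.2307]
tool_rot: [180.0, -0.0, 27.2]
force: [-0.6, 0.7, -3.0]
grip_width: 0.0278
grasp_force: 30.0
```

Request:
drive_tool([
  {"x": 4, "y": -10, "z": 0, "rx": 0, "ry": 0, "rz": 0.01, "fingers": 1},
  {"x": 13, "y": -34, "z": 0, "rx": 0, "ry": 0, "rz": 0.05, "fingers": 1},
  {"x": 28, "y": -72, "z": 0, "rx": 0, "ry": 0, "rz": 0.1, "fingers": 1},
  {"x": 46, "y": -116, "z": 0, "rx": 0, "ry": 0, "rz": 0.16, "fingers": 1},
  {"x": 63, "y": -159, "z": 0, "rx": 0, "ry": 0, "rz": 0.22, "fingers": 1},
  {"x": 80, "y": -203, "z": 0, "rx": 0, "ry": 0, "rz": 0.28, "fingers": 1},
  {"x": 97, "y": -246, "z": 0, "rx": 0, "ry": 0, "rz": 0.34, "fingers": 1},
  {"x": 114, "y": -290, "z": 0, "rx": 0, "ry": 0, "rz": 0.4, "fingers": 1},
  {"x": 131, "y": -333, "z": 0, "rx": 0, "ry": 0, "rz": 0.46, "fingers": 1},
  {"x": 148, "y": -377, "z": 0, "rx": 0, "ry": 0, "rz": 0.52, "fingers": 1},
  {"x": 163, "y": -415, "z": 0, "rx": 0, "ry": 0, "rz": 0.58, "fingers": 1},
  {"x": 177, "y": -449, "z": 0, "rx": 0, "ry": 0, "rz": 0.63, "fingers": 1},
  {"x": 186, "y": -473, "z": 0, "rx": 0, "ry": 0, "rz": 0.66, "fingers": 1},
  {"x": 190, "y": -483, "z": 0, "rx": 0, "ry": 0, "rz": 0.67, "fingers": 1},
  {"x": 190, "y": -483, "z": 0, "rx": 0, "ry": 0, "rz": 0.67, "fingers": 1},
  {"x": 190, "y": -483, "z": 0, "rx": 0, "ry": 0, "rz": 0.67, "fingers": 1},
])

```text
time_s: 6.82
tool_pos: [0.4422, 0.2517, 0.23]
tool_rot: [179.9, 0.0, -11.3]
force: [-0.3, -0.3, -2.8]
grip_width: 0.028
grasp_force: 30.0
```

```bash
python3 - <<'E'
from h import *
from cell import sensors
S=snap('scene','3'); W=snap('wrist','3'); T=snap('top','3')
cv2.imwrite('pics/m3.png',np.hstack([S['image'][80:280,60:400],W['image'][50:250,80:420]])[:,:,::-1])
# reader now cleared: orange ring, base in both views
for d,n,b in((T,'top',(335,225,415,305)),(S,'scene',(105,170,172,240))):
    m=mask(d,(8,170,90),(22,255,255),b); c=big(m); e=cv2.fitEllipse(cv2.convexHull(c)); print(n,'ring',e,plane(d,e[0],.075))
E
```

```text
top ring ((383.3973083496094, 264.4332275390625), (37.3432502746582, 39.62676239013672), 135.0845489501953) [ 0.49427051 -0.26176684  0.075     ]
scene ring ((137.13218688964844, 195.09100341796875), (25.849319458007812, 34.43310546875), 77.37654113769531) [ 0.50032299 -0.26839365  0.075     ]
```

View pics/m3.png

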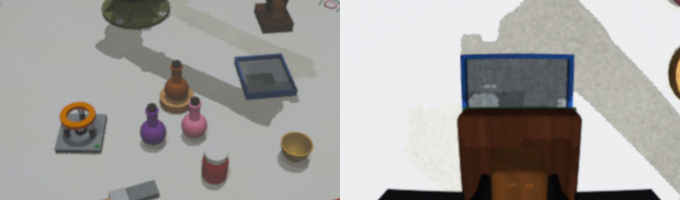

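The block hangs flat and aligned over the tray: in the wrist part, the tray spans x 461–574 and the block 458–581, square to it. The freed ring shows at about (78,115) in the scene part. Next I lower it.

Request:
drive_tool([
  {"x": 1, "y": -1, "z": 10, "rx": 0, "ry": 0, "rz": 0, "fingers": 1},
  {"x": 1, "y": -1, "z": 35, "rx": 0, "ry": 0, "rz": 0, "fingers": 1},
  {"x": 1, "y": -1, "z": 70, "rx": 0, "ry": 0, "rz": 0, "fingers": 1},
  {"x": 1, "y": -1, "z": 105, "rx": 0, "ry": 0, "rz": 0, "fingers": 1},
  {"x": 1, "y": -1, "z": 135, "rx": 0, "ry": 0, "rz": 0, "fingers": 1},
  {"x": 1, "y": -1, "z": 155, "rx": 0, "ry": 0, "rz": 0, "fingers": 1},
  {"x": 1, "y": -1, "z": 167, "rx": 0, "ry": 0, "rz": 0, "fingers": 1},
  {"x": 1, "y": -1, "z": 173, "rx": 0, "ry": 0, "rz": 0, "fingers": 1},
  {"x": 1, "y": -1, "z": 177, "rx": 0, "ry": 0, "rz": 0, "fingers": 1},
  {"x": 1, "y": -1, "z": 179, "rx": 0, "ry": 0, "rz": 0, "fingers": 1},
  {"x": 1, "y": -1, "z": 179, "rx": 0, "ry": 0, "rz": 0, "fingers": 1},
])

```text
time_s: 8.35
tool_pos: [0.444, 0.2533, 0.0518]
tool_rot: [-180.0, -0.0, -11.2]
force: [0.2, -0.2, -2.5]
grip_width: 0.0277
grasp_force: 30.0
```

Request:
drive_tool([
  {"x": 0, "y": 0, "z": 1, "rx": 0, "ry": 0, "rz": 0, "fingers": 1},
  {"x": 0, "y": 0, "z": 2, "rx": 0, "ry": 0, "rz": 0, "fingers": 1},
  {"x": 0, "y": 0, "z": 2.5, "rx": 0, "ry": 0, "rz": 0, "fingers": 1},
  {"x": 0, "y": 0, "z": 2.5, "rx": 0, "ry": 0, "rz": 0, "fingers": 1},
])

```text
time_s: 8.85
tool_pos: [0.4439, 0.2532, 0.0496]
tool_rot: [180.0, -0.0, -11.2]
force: [-2.6, -1.3, 5.7]
grip_width: 0.0281
grasp_force: 30.0
```

Request:
drive_tool([
  {"x": 0, "y": 0, "z": 0, "rx": 0, "ry": 0, "rz": 0, "fingers": -1},
  {"x": 0, "y": 0, "z": 0, "rx": 0, "ry": 0, "rz": 0, "fingers": -1},
  {"x": 0, "y": 0, "z": 0, "rx": 0, "ry": 0, "rz": 0, "fingers": -1},
  {"x": 0, "y": 0, "z": 0, "rx": 0, "ry": 0, "rz": 0, "fingers": -1},
  {"x": 0, "y": 0, "z": -10, "rx": 0, "ry": 0, "rz": 0, "fingers": -1},
  {"x": 0, "y": 0, "z": -35, "rx": 0, "ry": 0, "rz": 0, "fingers": -1},
  {"x": 0, "y": 0, "z": -75, "rx": 0, "ry": 0, "rz": 0, "fingers": -1},
  {"x": 0, "y": 0, "z": -120, "rx": 0, "ry": 0, "rz": 0, "fingers": -1},
  {"x": 0, "y": 0, "z": -165, "rx": 0, "ry": 0, "rz": 0, "fingers": -1},
  {"x": 5, "y": 15, "z": -200, "rx": 0, "ry": 0, "rz": 0, "fingers": -1},
  {"x": 14, "y": 50, "z": -210, "rx": 0, "ry": 0, "rz": 0, "fingers": -1},
  {"x": 25, "y": 95, "z": -210, "rx": 0, "ry": 0, "rz": 0, "fingers": -1},
  {"x": 36, "y": 140, "z": -210, "rx": 0, "ry": 0, "rz": 0, "fingers": -1},
  {"x": 47, "y": 185, "z": -210, "rx": 0, "ry": 0, "rz": 0, "fingers": -1},
  {"x": 55, "y": 222, "z": -210, "rx": 0, "ry": 0, "rz": 0, "fingers": -1},
  {"x": 60, "y": 245, "z": -210, "rx": 0, "ry": 0, "rz": 0, "fingers": -1},
  {"x": 62, "y": 253, "z": -210, "rx": 0, "ry": 0, "rz": 0, "fingers": -1},
  {"x": 62, "y": 253, "z": -210, "rx": 0, "ry": 0, "rz": 0, "fingers": -1},
  {"x": 62, "y": 253, "z": -210, "rx": 0, "ry": 0, "rz": 0, "fingers": -1},
])

```text
time_s: 11.22
tool_pos: [0.4553, -0.0055, 0.2592]
tool_rot: [-180.0, -0.0, -11.1]
force: [0.2, 1.0, 0.2]
grip_width: 0.0871
grasp_force: 0.0
```

```bash
python3 - <<'E'
from h import *
S=snap('scene','4'); W=snap('wrist','4'); T=snap('top','4')
a=cv2.resize(S['image'][90:280,60:400],(680,380))
im=np.vstack([np.hstack([T['image'][180:310,90:430],T['image'][180:310,90:430]*0])[:,:400],W['image'][50:250,50:450]])
cv2.imwrite('pics/m4.png',cv2.resize(im,(727,600))[:,:,::-1])
C=[]
for d,n,b in((T,'top',(335,225,415,305)),(S,'scene',(105,170,172,240))):
    m=mask(d,(8,150,80),(22,255,255),b); c=big(m); e=cv2.fitEllipse(cv2.convexHull(c)); print(n,'ring',e,plane(d,e[0],.075)); C.append(ray(d,e[0]))
print('ring tri',tri(C))
# block slab in tray from top & scene
for d,n,b in((T,'top',(90,190,210,320)),(S,'scene',(280,90,370,185))):
    c=big(mask(d,(3,80,15),(22,255,140),b,5)); w=np.array([plane(d,x[0].astype(float),0.034)[:2] for x in c],np.float32); print(n,'block',cv2.minAreaRect(w*1000))
E
```

```text
top ring ((383.3870849609375, 264.4217529296875), (38.01942825317383, 40.27360153198242), 130.81524658203125) [ 0.49429102 -0.26174339  0.075     ]
scene ring ((137.27293395996094, 195.39797973632812), (26.57781219482422, 34.82020950317383), 77.77812957763672) [ 0.50142555 -0.26825292  0.075     ]
ring tri (array([ 0.49471216, -0.2660396 ,  0.06738582]), [2.2046277287483744, 2.204627728748356])
top block ((440.82904052734375, 252.8765411376953), (77.49481964111328, 93.7507095336914), 78.81172943115234)
scene block ((425.5304260253906, 253.83541870117188), (68.9382553100586, 123.78302001953125), 78.06436920166016)
```

View pics/m4.png

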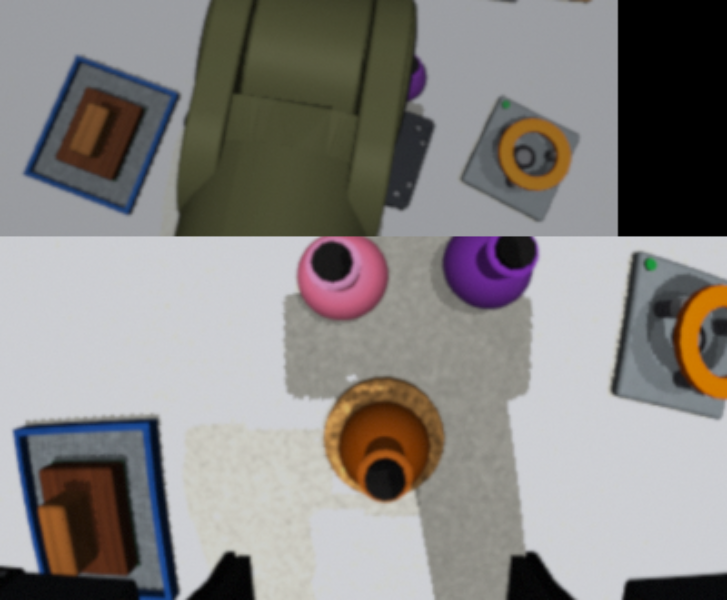

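The block lies flat, handle up, inside the tray (top part (100,130)). In the wrist part the flask stopper is at (385,478) and the cork ring at (384,437). Pink and purple stand clear beyond it.

```bash
python3 - <<'E'
from h import *
W=load('wrist','4'); T=load('top','0'); S=load('scene','0')
m=mask(W,(0,0,0),(180,255,45),(245,165,282,205)); c=big(m); p=cv2.minEnclosingCircle(c); print('stopper',p,plane(W,p[0],.135,True))
print(tri([ray(W,p[0],True),ray(T,(261,261))]),tri([ray(W,p[0],True),ray(S,(236,144))]),tri([ray(W,p[0],True),ray(T,(261,261)),ray(S,(236,144))]))
m=mask(W,(8,60,40),(30,255,255),(220,120,310,200),3); c=big(m); 
w=np.array([plane(W,x[0].astype(float),.02,True)[:2] for x in c],np.float32); print('cork',cv2.minEnclosingCircle(w*1000), cv2.fitEllipse(w*1000))
m=mask(W,(8,150,80),(22,255,255),(400,60,512,250)); c=big(m); print('ring',cv2.boundingRect(c))
w=np.array([plane(W,x[0].astype(float),.075,True)[:2] for x in c],np.float32); print(cv2.fitEllipse(w*1000))
E
```

```text
stopper ((261.7916564941406, 183.0833282470703), 10.772775650024414) [ 0.45708534 -0.00846811  0.135     ]
(array([ 0.45602945, -0.00732181,  0.13097493]), [0.9593746489397362, 0.9593746489397443]) (array([ 0.45459925, -0.00908831,  0.12755889]), [1.040626493071988, 1.0406264930719218]) (array([ 0.45553465, -0.00827171,  0.12846996]), [0.3104978405048956, 2.08867474336477, 2.1117707026785855])
cork ((453.11968994140625, -8.291540145874023), 47.909271240234375) ((454.3901672363281, -7.557806968688965), (88.0651626586914, 92.65696716308594), 80.27468872070312)
ring (423, 77, 49, 62)
((494.7327880859375, -261.9048767089844), (81.17729949951172, 82.02375793457031), 167.42962646484375)
```

Request:
drive_tool([
  {"x": 1, "y": 2.3, "z": 10, "rx": 0, "ry": 0, "rz": 0, "fingers": -1},
  {"x": 1, "y": 2.3, "z": 40, "rx": 0, "ry": 0, "rz": 0, "fingers": -1},
  {"x": 1, "y": 2.3, "z": 75, "rx": 0, "ry": 0, "rz": 0, "fingers": -1},
  {"x": 1, "y": 2.3, "z": 110, "rx": 0, "ry": 0, "rz": 0, "fingers": -1},
  {"x": 1, "y": 2.3, "z": 140, "rx": 0, "ry": 0, "rz": 0, "fingers": -1},
  {"x": 1, "y": 2.3, "z": 158, "rx": 0, "ry": 0, "rz": 0, "fingers": -1},
  {"x": 1, "y": 2.3, "z": 167, "rx": 0, "ry": 0, "rz": 0, "fingers": -1},
  {"x": 1, "y": 2.3, "z": 167, "rx": 0, "ry": 0, "rz": 0, "fingers": -1},
  {"x": 1, "y": 2.3, "z": 167, "rx": 0, "ry": 0, "rz": 0, "fingers": 1},
  {"x": 1, "y": 2.3, "z": 167, "rx": 0, "ry": 0, "rz": 0, "fingers": 1},
  {"x": 1, "y": 2.3, "z": 167, "rx": 0, "ry": 0, "rz": 0, "fingers": 1},
  {"x": 1, "y": 2.3, "z": 167, "rx": 0, "ry": 0, "rz": 0, "fingers": 1},
  {"x": 1, "y": 2.3, "z": 167, "rx": 0, "ry": 0, "rz": 0, "fingers": 1},
  {"x": 1, "y": 2.3, "z": 167, "rx": 0, "ry": 0, "rz": 0, "fingers": 1},
  {"x": 1, "y": 2.3, "z": 167, "rx": 0, "ry": 0, "rz": 0, "fingers": 1},
  {"x": 1, "y": 2.3, "z": 167, "rx": 0, "ry": 0, "rz": 0, "fingers": 1},
  {"x": 1, "y": 2.3, "z": 167, "rx": 0, "ry": 0, "rz": 0, "fingers": 1},
], force=35)

```text
time_s: 13.5
tool_pos: [0.4559, -0.0096, 0.0921]
tool_rot: [180.0, -0.0, -11.2]
force: [0.5, -0.6, 2.1]
grip_width: 0.0284
grasp_force: 38.8
```

Request:
drive_tool([
  {"x": 0, "y": 0, "z": -3, "rx": 0, "ry": 0, "rz": 0, "fingers": 1},
  {"x": 0, "y": 0, "z": -12, "rx": 0, "ry": 0, "rz": 0, "fingers": 1},
  {"x": 0, "y": 0, "z": -30, "rx": 0, "ry": 0, "rz": 0, "fingers": 1},
  {"x": 0, "y": 0, "z": -55, "rx": 0, "ry": 0, "rz": 0, "fingers": 1},
  {"x": 0, "y": 0, "z": -80, "rx": 0, "ry": 0, "rz": 0, "fingers": 1},
  {"x": 0, "y": 0, "z": -97, "rx": 0, "ry": 0, "rz": 0, "fingers": 1},
  {"x": 0, "y": 0, "z": -103, "rx": 0, "ry": 0, "rz": 0, "fingers": 1},
  {"x": 0, "y": 0, "z": -103, "rx": 0, "ry": 0, "rz": 0, "fingers": 1},
])

```text
time_s: 14.5
tool_pos: [0.4556, -0.0094, 0.1949]
tool_rot: [180.0, 0.0, -11.2]
force: [0.2, 0.5, -3.1]
grip_width: 0.0285
grasp_force: 38.3
```

```bash
python3 - <<'E'
from h import *
from cell import sensors
print(sensors.get_obs()['tool_pos'])
S=snap('scene','5'); W=snap('wrist','5')
im=np.hstack([cv2.resize(S['image'][60:260,90:290],(350,350)),cv2.resize(W['image'][80:280,50:450],(450,225))[:225].repeat(1,0) if 0 else cv2.copyMakeBorder(cv2.resize(W['image'][80:280,150:350],(350,350)),0,0,0,0,0)])
cv2.imwrite('pics/m5.png',im[:,:,::-1])
E
```

```text
[ 0.45564845 -0.0094279   0.19486567]
```

View pics/m5.png

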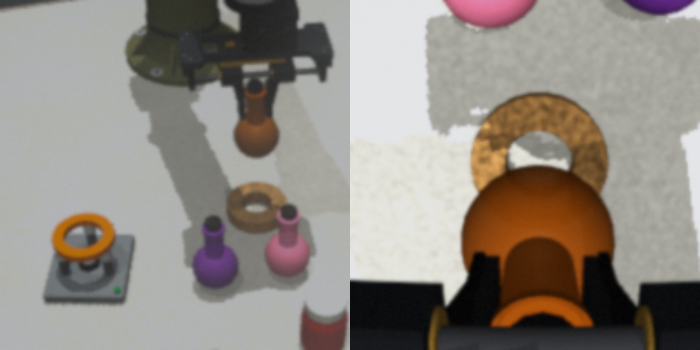

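The flask is held upright and clear of the cork: scene part ball at (256,133), wrist part ball at (538,230). The ring is empty at (84,237).

Request:
drive_tool([
  {"x": 1, "y": 6, "z": 0, "rx": 0, "ry": 0, "rz": 0, "fingers": 1},
  {"x": 3, "y": 24, "z": 0, "rx": 0, "ry": 0, "rz": 0, "fingers": 1},
  {"x": 7, "y": 54, "z": 0, "rx": 0, "ry": 0, "rz": 0, "fingers": 1},
  {"x": 11, "y": 90, "z": 0, "rx": 0, "ry": 0, "rz": 0, "fingers": 1},
  {"x": 15, "y": 126, "z": 0, "rx": 0, "ry": 0, "rz": 0, "fingers": 1},
  {"x": 20, "y": 162, "z": 0, "rx": 0, "ry": 0, "rz": 0, "fingers": 1},
  {"x": 24, "y": 198, "z": 0, "rx": 0, "ry": 0, "rz": 0, "fingers": 1},
  {"x": 27, "y": 226, "z": 0, "rx": 0, "ry": 0, "rz": 0, "fingers": 1},
  {"x": 28, "y": 240, "z": 0, "rx": 0, "ry": 0, "rz": 0, "fingers": 1},
  {"x": 28, "y": 243, "z": 0, "rx": 0, "ry": 0, "rz": 0, "fingers": 1},
  {"x": 28, "y": 243, "z": 0, "rx": 0, "ry": 0, "rz": 0, "fingers": 1},
  {"x": 28, "y": 243, "z": 0, "rx": 0, "ry": 0, "rz": 0, "fingers": 1},
])

```text
time_s: 16.1
tool_pos: [0.4363, -0.252, 0.1951]
tool_rot: [-180.0, -0.0, -11.1]
force: [-0.3, -0.5, -1.8]
grip_width: 0.0282
grasp_force: 38.3
```

```bash
python3 - <<'E'
from h import *
from cell import sensors
s=sensors.get_obs(); print(s['tool_pos'],s['tool_rot'])
W=snap('wrist','6'); S=snap('scene','6'); T=snap('top','6'); hsv=cv2.cvtColor(W['image'],cv2.COLOR_RGB2HSV)
m=mask(W,(8,150,80),(22,255,255)); n,l,st,ce=cv2.connectedComponentsWithStats(m)
print([(st[i].tolist(),ce[i].round().tolist()) for i in range(1,n) if st[i][4]>100])
cv2.imwrite('pics/m6.png',np.hstack([cv2.resize(W['image'][60:260,150:400],(500,400)),cv2.resize(S['image'][80:260,60:190],(289,400))])[:,:,::-1])
E
```

```text
[ 0.43627539 -0.25198053  0.19512645] [-1.79992661e+02 -4.69847862e-03 -1.11267060e+01]
[([217, 80, 89, 89, 3880], [261.0, 124.0]), ([74, 163, 31, 54, 170], [95.0, 188.0]), ([63, 178, 25, 37, 120], [71.0, 199.0]), ([215, 182, 85, 68, 2973], [257.0, 207.0]), ([231, 249, 58, 18, 602], [259.0, 257.0]), ([195, 261, 5, 39, 129], [197.0, 280.0]), ([318, 262, 6, 38, 127], [321.0, 282.0])]
```

View pics/m6.png

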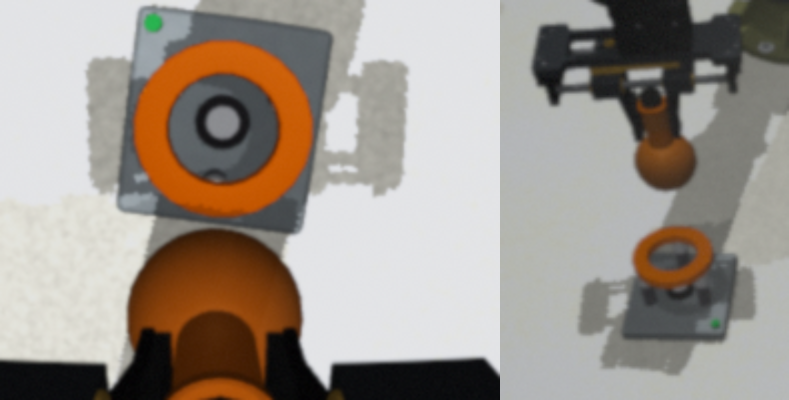

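The ring, with its hole and lens, is fully visible at wrist-crop (223,128). The ball is at (215,315) and hangs clear of it.

```bash
python3 - <<'E'
from h import *
from scipy.optimize import least_squares
W=load('wrist','6'); S=load('scene','6')
m=mask(W,(8,150,80),(22,255,255),(210,75,312,172))
cs,_=cv2.findContours(m,cv2.RETR_CCOMP,cv2.CHAIN_APPROX_NONE); cs=sorted(cs,key=cv2.contourArea)[-2:]
for c in cs:
    w=np.array([plane(W,x[0].astype(float),.075,True)[:2] for x in c],np.float32)*1000; print('ring',cv2.fitEllipse(w))
# height check by outer circle: diameter 84 -> scale ; triangulate with scene ring
ms=mask(S,(8,170,90),(22,255,255),(105,170,172,240)); c=big(ms); e=cv2.fitEllipse(cv2.convexHull(c))
cw=cv2.fitEllipse(cs[1]); print('tri',tri([ray(W,cw[0],True),ray(S,e[0])]))
# ball: fit tangent cone: silhouette rays make a constant angle with centre ray
hsv=cv2.cvtColor(W['image'],cv2.COLOR_RGB2HSV)
mb=mask(W,(3,120,25),(22,255,255),(205,173,310,228),5); c=big(mb)[:,0]
pts=[p for p in c if p[1]<222 and p[0]>206 and p[0]<308 and p[1]>173]; 
# keep only left/upper/right boundary: outermost
pts=[p for p in pts if (p[1]<=182 or p[0]<222 or p[0]>292)]
V=np.array([ray(W,p.astype(float),True)[1] for p in pts]); o=ray(W,(0,0),True)[0]
f=lambda x:np.arccos(V@(x[:3]/np.linalg.norm(x[:3])))-np.arcsin(.032/np.linalg.norm(x[:3]))
s0=np.array([.4363,-.252,.151])-o
r=least_squares(f,s0,loss='soft_l1',f_scale=.003); print(len(pts),'ball free',o+r.x,np.abs(r.fun).max())
g=lambda x:f(np.array([x[0],x[1],.151-o[2]])); r=least_squares(g,s0[:2],loss='soft_l1',f_scale=.003); print('ball z fixed',o[:2]+r.x, np.abs(r.fun).mean())
E
```

```text
ring ((494.7357177734375, -265.1720275878906), (51.02096939086914, 51.39278793334961), 4.138726234436035)
ring ((494.1606750488281, -265.1948547363281), (81.56250762939453, 81.90206146240234), 81.92994689941406)
tri (array([ 0.49408034, -0.26641451,  0.0680646 ]), [1.2282770311103992, 1.2282770311104363])
103 ball free [ 0.43217676 -0.24927635  0.14095363] 0.0020853371457903724
ball z fixed [ 0.43440303 -0.24987305] 0.0031200735999057567
```

```bash
python3 - <<'E'
from h import *
S=load('scene','6');W=load('wrist','6')
m=mask(S,(3,90,50),(22,255,255),(118,115,155,170)); 
# ball centre: fit circle to lower/side outline
c=big(m)[:,0]; c=c[c[:,1]>146]; e=cv2.minEnclosingCircle(c); print('ball px',e, 'stopper px ~',(128.4,123.7))
def proj(d,X):
    v=np.array(d['R'])@X+d['t']; return (d['fx']*v[0]/v[2]+d['cx'],d['fy']*v[1]/v[2]+d['cy'])
b=np.array([.4363,-.252,.151])
print('pred ball',proj(S,b),'pred stopper mid',proj(S,b+[0,0,.081]))
# calibrate same camera on cork-rest flask
S0=load('scene','0'); print('rest pred stopper',proj(S0,np.array([.4557,-.0095,.129])),'seen 236,144; ball',proj(S0,np.array([.4557,-.0095,.048])))
m=mask(S0,(3,90,50),(22,255,255),(215,150,258,200)); c=big(m)[:,0]
for p in ((236,170),(236,168)): print(cv2.cvtColor(S0['image'],cv2.COLOR_RGB2HSV)[p[1],215:258].tolist()[::3])
E
```

```text
ball px ((133.88059997558594, 151.55224609375), 13.131117820739746) stopper px ~ (128.4, 123.7)
pred ball (np.float64(134.41192611602352), np.float64(151.9225529344482)) pred stopper mid (np.float64(128.52963591373484), np.float64(123.76658604438464))
rest pred stopper (np.float64(236.3988592731722), np.float64(143.87911437476942)) seen 236,144; ball (np.float64(236.5206376750001), np.float64(168.28625545733192))
[[50, 4, 171], [39, 10, 172], [18, 54, 162], [16, 110, 118], [10, 109, 89], [10, 113, 95], [11, 121, 101], [11, 127, 104], [10, 126, 101], [11, 118, 97], [11, 108, 90], [14, 104, 108], [15, 58, 163], [120, 1, 172], [48, 7, 172]]
[[50, 4, 173], [40, 4, 172], [33, 13, 171], [14, 67, 114], [10, 114, 96], [11, 132, 104], [12, 136, 111], [12, 137, 115], [11, 134, 112], [11, 128, 106], [11, 117, 98], [14, 83, 108], [24, 8, 168], [60, 3, 172], [75, 3, 172]]
```

In the scene view the ball (133.9,151.6) and stopper match an upright flask on the TCP axis to within half a pixel. The ring centre is (0.4945, -0.2655). Now I move over it and lower to just above the seat.

Request:
drive_tool([
  {"x": 8, "y": 0, "z": 0, "rx": 0, "ry": 0, "rz": 0, "fingers": 1},
  {"x": 25, "y": 1, "z": 0, "rx": 0, "ry": 0, "rz": 0, "fingers": 1},
  {"x": 45, "y": 2, "z": 0, "rx": 0, "ry": 0, "rz": 0, "fingers": 1},
  {"x": 57, "y": 2, "z": 0, "rx": 0, "ry": 0, "rz": 0, "fingers": 1},
  {"x": 60, "y": 2, "z": 4, "rx": 0, "ry": 0, "rz": 0, "fingers": 1},
  {"x": 60, "y": 2, "z": 15, "rx": 0, "ry": 0, "rz": 0, "fingers": 1},
  {"x": 60, "y": 2, "z": 28, "rx": 0, "ry": 0, "rz": 0, "fingers": 1},
  {"x": 60, "y": 2, "z": 40, "rx": 0, "ry": 0, "rz": 0, "fingers": 1},
  {"x": 60, "y": 2, "z": 47, "rx": 0, "ry": 0, "rz": 0, "fingers": 1},
  {"x": 60, "y": 2, "z": 50, "rx": 0, "ry": 0, "rz": 0, "fingers": 1},
  {"x": 60, "y": 2, "z": 50, "rx": 0, "ry": 0, "rz": 0, "fingers": 1},
  {"x": 60, "y": 2, "z": 50, "rx": 0, "ry": 0, "rz": 0, "fingers": 1},
])

```text
time_s: 17.75
tool_pos: [0.4946, -0.2671, 0.1455]
tool_rot: [180.0, -0.0, -11.2]
force: [-0.1, 0.5, -3.1]
grip_width: 0.0282
grasp_force: 38.3
```

```bash
python3 - <<'E'
from h import *
from cell import sensors
s=sensors.get_obs(); print(s['tool_pos'],s['tool_rot'],s['force'],s['wrist_torque'])
W=snap('wrist','7'); S=snap('scene','7')
cv2.imwrite('pics/m7.png',np.hstack([cv2.resize(W['image'][100:260,160:360],(500,400)),cv2.resize(S['image'][110:240,95:190],(292,400))])[:,:,::-1])
E
```

```text
[ 0.49463971 -0.26707133  0.14554667] [ 1.79975877e+02 -4.90332431e-02 -1.12437886e+01] [-0.13795882  0.52166079 -3.06781521] [ 0.01500908 -0.0177409   0.06474577]
```

View pics/m7.png

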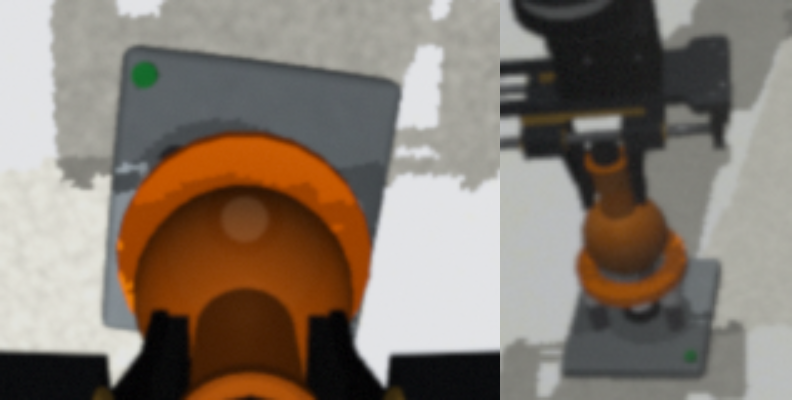

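The ball (243,290) is concentric with the ring (spanning 117–372, centre 244.5) in the wrist part. In the scene part it also sits in the middle of the ring. Now I seat it in small steps.

Request:
drive_tool([
  {"x": 0, "y": 0, "z": 2, "rx": 0, "ry": 0, "rz": 0, "fingers": 1},
  {"x": 0, "y": 0, "z": 4, "rx": 0, "ry": 0, "rz": 0, "fingers": 1},
  {"x": 0, "y": 0, "z": 6, "rx": 0, "ry": 0, "rz": 0, "fingers": 1},
  {"x": 0, "y": 0, "z": 7, "rx": 0, "ry": 0, "rz": 0, "fingers": 1},
  {"x": 0, "y": 0, "z": 8, "rx": 0, "ry": 0, "rz": 0, "fingers": 1},
  {"x": 0, "y": 0, "z": 9, "rx": 0, "ry": 0, "rz": 0, "fingers": 1},
  {"x": 0, "y": 0, "z": 9, "rx": 0, "ry": 0, "rz": 0, "fingers": 1},
])

```text
time_s: 18.73
tool_pos: [0.495, -0.2672, 0.137]
tool_rot: [180.0, -0.1, -11.2]
force: [-0.7, 0.1, 3.2]
grip_width: 0.0281
grasp_force: 38.5
```

Request:
drive_tool([
  {"x": 0, "y": 0, "z": 2, "rx": 0, "ry": 0, "rz": 0, "fingers": 1},
  {"x": 0, "y": 0, "z": 4, "rx": 0, "ry": 0, "rz": 0, "fingers": 1},
  {"x": 0, "y": 0, "z": 6, "rx": 0, "ry": 0, "rz": 0, "fingers": 1},
  {"x": 0, "y": 0, "z": 8, "rx": 0, "ry": 0, "rz": 0, "fingers": 1},
  {"x": 0, "y": 0, "z": 10, "rx": 0, "ry": 0, "rz": 0, "fingers": 1},
  {"x": 0, "y": 0, "z": 12, "rx": 0, "ry": 0, "rz": 0, "fingers": 1},
  {"x": 0, "y": 0, "z": 14, "rx": 0, "ry": 0, "rz": 0, "fingers": 1},
  {"x": 0, "y": 0, "z": 16, "rx": 0, "ry": 0, "rz": 0, "fingers": 1},
  {"x": 0, "y": 0, "z": 17, "rx": 0, "ry": 0, "rz": 0, "fingers": 1},
  {"x": 0, "y": 0, "z": 17, "rx": 0, "ry": 0, "rz": 0, "fingers": 1},
])

```text
time_s: 19.98
tool_pos: [0.4952, -0.2673, 0.1202]
tool_rot: [179.9, -0.1, -11.2]
force: [-0.6, 0.8, 9.2]
grip_width: 0.0285
grasp_force: 38.8
```

Request:
drive_tool([
  {"x": 0, "y": 0, "z": 1, "rx": 0, "ry": 0, "rz": 0, "fingers": 1},
  {"x": 0, "y": 0, "z": 2, "rx": 0, "ry": 0, "rz": 0, "fingers": 1},
  {"x": 0, "y": 0, "z": 2, "rx": 0, "ry": 0, "rz": 0, "fingers": 1},
])

```text
time_s: 20.35
tool_pos: [0.4952, -0.2673, 0.1183]
tool_rot: [179.9, -0.1, -11.2]
force: [-1.0, -0.3, 9.6]
grip_width: 0.0287
grasp_force: 38.8
```

Request:
drive_tool([
  {"x": 0, "y": 0, "z": 0.5, "rx": 0, "ry": 0, "rz": 0, "fingers": 1},
  {"x": 0, "y": 0, "z": 1, "rx": 0, "ry": 0, "rz": 0, "fingers": 1},
  {"x": 0, "y": 0, "z": 1, "rx": 0, "ry": 0, "rz": 0, "fingers": 1},
])

```text
time_s: 20.72
tool_pos: [0.4953, -0.2673, 0.1174]
tool_rot: [179.9, -0.1, -11.2]
force: [-0.1, -0.5, 10.3]
grip_width: 0.0283
grasp_force: 38.8
```

```bash
python3 - <<'E'
from h import *
S=snap('scene','8'); T=snap('top','8'); A=load('scene','7')
def f(d):
    e=[]
    m=mask(d,(8,190,90),(22,255,255),(105,170,172,240)); c=big(m); return cv2.boundingRect(c)
print(f(A),f(S))
def proj(d,X):
    v=np.array(d['R'])@X+d['t']; return (d['fy']*v[1]/v[2]+d['cy'])
print([proj(S,np.array([.495,-.2655,z])) for z in (.075,.055)])
cv2.imwrite('pics/m8.png',np.hstack([cv2.resize(S['image'][110:240,95:190],(440,600)),cv2.resize(T['image'][200:330,330:400],(323,600))])[:,:,::-1])
E
```

```text
(121, 186, 34, 23) (123, 192, 33, 23)
[np.float64(193.2773171289818), np.float64(199.16595829201907)]
```

View pics/m8.png

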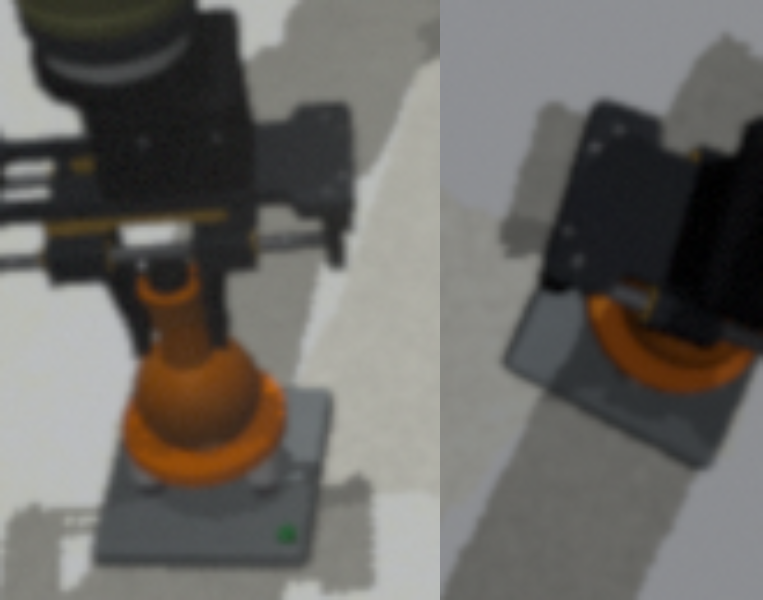

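The picture shows the flask upright in the ring (ball (200,395), ring (205,430)). The ring has dropped 6 px, about 20 mm, and the gripper is well clear of it. One more half-millimetre step confirms the stop.

Request:
drive_tool([
  {"x": 0, "y": 0, "z": 0.5, "rx": 0, "ry": 0, "rz": 0, "fingers": 1},
  {"x": 0, "y": 0, "z": 0.8, "rx": 0, "ry": 0, "rz": 0, "fingers": 1},
  {"x": 0, "y": 0, "z": 0.8, "rx": 0, "ry": 0, "rz": 0, "fingers": 1},
  {"x": 0, "y": 0, "z": 0.8, "rx": 0, "ry": 0, "rz": 0, "fingers": 1},
])

```text
time_s: 21.32
tool_pos: [0.4955, -0.2674, 0.117]
tool_rot: [179.9, -0.2, -11.2]
force: [-0.7, -0.2, 10.4]
grip_width: 0.0285
grasp_force: 38.9
```

Request:
drive_tool([
  {"x": 0, "y": 0, "z": 0.5, "rx": 0, "ry": 0, "rz": 0, "fingers": 1},
  {"x": 0, "y": 0, "z": 1, "rx": 0, "ry": 0, "rz": 0, "fingers": 1},
  {"x": 0, "y": 0, "z": 1, "rx": 0, "ry": 0, "rz": 0, "fingers": 1},
  {"x": 0, "y": 0, "z": 1, "rx": 0, "ry": 0, "rz": 0, "fingers": 1},
])

```text
time_s: 21.82
tool_pos: [0.496, -0.2676, 0.1169]
tool_rot: [179.9, -0.2, -11.2]
force: [-1.4, 1.2, 14.7]
grip_width: 0.0282
grasp_force: 38.9
```

Request:
drive_tool([
  {"x": 0, "y": 0, "z": -0.5, "rx": 0, "ry": 0, "rz": 0, "fingers": 1},
  {"x": 0, "y": 0, "z": -0.5, "rx": 0, "ry": 0, "rz": 0, "fingers": 1},
  {"x": 0, "y": 0, "z": -0.5, "rx": 0, "ry": 0, "rz": 0, "fingers": 1},
  {"x": 0, "y": 0, "z": -0.5, "rx": 0, "ry": 0, "rz": 0, "fingers": 1},
])

```text
time_s: 22.32
tool_pos: [0.4958, -0.2676, 0.1169]
tool_rot: [179.9, -0.2, -11.2]
force: [-0.6, -0.1, 12.9]
grip_width: 0.0285
grasp_force: 38.8
```

The ring is against its stop: z no longer changes, and the load is about 15 N with the flask upright. Handing in.

```bash
python3 -c "
from cell import workorder
print(workorder.sign_off())"
```

```text
the job is handed in; nothing more can be done
None
```

The block lies flat with its handle up in the blue tray, released, and the gripper is holding the amber flask upright in the ring, pressed to its stop at about 15 N; I handed the job in at 22.3 s.

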